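Turn the garlic keeper against the stop post and put the garlic away

ROBOT

A 7-joint arm with a two-finger parallel gripper is mounted at the origin on a cart in front of the work surface, level with it; the furniture and walls round the work are solid. World frame = base frame: x ahead of the robot, y to its left, z up, the work surface at z = 0. Lengths are in m, angles in rad, forces in N, time in s.
With the tool pointing down it reaches from about 0.425 to 0.825 m from the base axis. Payload 3.6 kg.
Tool frame: the origin (TCP) lies where the fingers leave the gripper's body, on its centre line; the fingertips stand 73 mm ahead of it and the grasp point (between the pads) lies 54 mm ahead of it; z points along the fingers, y is the line along which they close (so a half turn about z gives the same grasp; the last joint's range is limited). The gripper opens to 85 mm and grips with 20 to 120 N. Pads are 22 mm wide; open, the fingers measure 114 mm over their backs; the gripper's body (76 mm by 85 mm) begins 54 mm behind the grasp point. The pads swing forward as they close: fully open they stand 13 mm farther back than shut.
Start: joints at [-1.373, 0.615, -0.013, 1.423, 0.008, 1.103, -0.04], TCP at [0.145, 0.634, 0.304] pointing down, gripper open.
Joint ranges: [-3.12, 3.12], [-0.3, 2.06], [-1.34, 1.32], [0.26, 2.42], [-1.36, 4.5], [0.01, 1.98], [-2.84, 2.84]. Speed limits (rad/s): [2.79, 2.79, 3.14, 3.14, 3.14, 3.14, 3.14].

INTERFACE

Orientations are given as a unit quaternion [x, y, z, w].
In Python, from station import arm, snapshot, camera_info, ticket gives the robot as it stands. Calls block until the motion is done:
- arm.movep(position, orientation): joint-space move of the TCP to a pose.
- arm.line_to(position, velocity=0.15, ori=None): straight line of the TCP; ori=None keeps the orientation; velocity is the mean speed in m/s.
- arm.move_j(angles): joint-space move.
- arm.move_gripper(opening, effort=None): opening from 0.0 (shut) to 1.0 (fully open); effort is the grip in N (None keeps the last); returns when the fingers have stopped.
- arm.pause(seconds).
- arm.ik(position, orientation): joint angles nearest the present ones, or None.
- snapshot(name): name is "scene" or "top" or "wrist"; returns the picture (400x640x3 uint8, blue, green, red); there is no depth.
- camera_info(name): a dict with "fx", "fy", "cx", "cy" (pixels), "R" (3x3) and "t" (3): a world point X has camera coordinates R X + t; the wrist camera has in their place "T_tool_cam" (4x4, takes a point from camera to tool coordinates, whose origin is the TCP and whose axes are the flange's). Camera axes: x right, y down, z forward; pixel columns grow to the right and rows downward; lengths in m; the calibration is good to about 2 mm. A picture is of the moment at which its call begins: read the wrist's pose just before it. camera_info takes no time and is no camera call.
A pose or a line that the arm cannot do raises arm.MotionError and nothing moves.
- ticket.finish_job(): hands the job in; it is judged then, once.
Readings, each from a call of its own:
- arm.read_time(): time.
- arm.read_joint_positions(): joint angles.
- arm.read_dq(): joint speeds.
- arm.read_effort(): joint torques, N m.
- arm.read_tool_pos(): TCP position.
- arm.read_eef_rot(): TCP orientation.
- arm.read_ft_force(): force on the tool from outside, world axes, zero at the start.
- arm.read_wrist_torque(): the same for the moment, N m.
- arm.read_opening(): opening from 0.0 (shut) to 1.0 (fully open).
- arm.read_finger_force(): force on a finger pad.
Only numpy, scipy, OpenCV 4.12 (cv2) and the standard library are available. Lean on these libraries where they do the work, as an engineer would, in place of code of your own. Each camera call takes 0.05 s, during which the arm holds its last target. There are 200 camera calls.

TASK

Keeping the square blue keeper box flat on its dark board, push it round against the steel stop post, a quarter turn, so that its brass-plated front squarely faces the board's front edge (the robot's side) and it stands close beside the post. Then put the garlic bulb into the box and slide the wooden cover fully shut. Leave the lemon, the tomatoes and the mug where they are.

Things in the scene. Friction and masses are not known exactly. Their poses are not given: they have to be found in the camera images.
- board: Dark wooden board, 280 x 210 mm, 10 mm thick, fixed to the worktop, its position and yaw vary. Origin: on the worktop under the post's axis. x points from the board's front edge (robot's side) to its back, y to its left. The board spans x -175..+105 mm, y -165..+45 mm from the origin; its top is 10 mm above the origin.
- stop_post: Round steel post, 24 mm in diameter, 55 mm tall, fixed upright on the board. Origin: centre of its foot, on the board's top.
- board_front (a point): Point on the front edge of the board's top, 175 mm straight in front of the post (board -x).
- keeper: Square blue box, 112 x 112 mm outside, 76 mm tall, about 0.65 kg without its cover, loose, on the board, too wide to grasp. Origin: centre of its underside; x points from its front (outer face at x = -56 mm) to its rear, y to its left. At the start its front faces left: box x is about 90 degrees clockwise of board x seen from above; it is nearer the robot than the post.
- keeper_front (a point): Centre of the brass plate on the box's front, at box x = -56 mm, y = 0, 42 mm up. At the start the post stands 3 to 25 mm beyond the box's far (+y) side and 12 to 48 mm to the front (box -x) of its middle, so pushing the rear half of the near (-y) side away from the robot swings the box counter-clockwise round the post.
- keeper_in (a point): Centre of the box's inside floor, 6 mm above its underside. The inside is 100 x 100 mm, walls 6 mm; front and side walls 76 mm high, the rear wall 67 mm, under the cover.
- cover (a joint): Slide of the wooden cover (104 mm wide, 5 mm thick, underside 68 mm above the box's underside) along box x. 0 = shut against the front wall; q (m) leaves it open from box x = -50 mm to -50 mm + q, sticking out at the rear to x = 56 mm + q. Starts 68 to 80 mm open, limit 85 mm; stays where left, friction about 1 N.
- cover_grip (a point): Centre of the cover's grip bar, 12 mm (along the slide, box x) x 44 mm (box y) x 18 mm tall, top 91 mm above the box's underside, centre 81.5 mm above it, at box x = -22 mm + q, y = 0. Can be pinched along box x from above or pushed.
- garlic: White garlic bulb, 48 x 50 x 51 mm, 24 g, standing on the worktop left of the board. Origin: centre of its underside, z up. It goes into the part-open box, base or side down, and is lower than the cover.
- lemon: Yellow lemon, 83 x 58 x 58 mm, near the garlic; to be left alone. Origin: centre of its underside.
- small_tomato: Red tomato, 62 mm across, 61 mm tall, near the garlic; to be left alone. Origin: centre of its underside.
- big_tomato: Red tomato, 69 mm across, 71 mm tall, behind the board; to be left alone. Origin: centre of its underside.
- mug: White mug, 84 x 113 x 88 mm with its handle, behind left; to be left alone. Origin: centre of its underside.
Mind the look-alikes: they are no part of the job. Of the things that look like the garlic, the largest one is meant.

How it is judged:
By the outcome, as a careful person would: the job done as asked, in the order asked, and still so for the second after the job is handed in, with the robot touching nothing.
It also fails if it takes over 67 s, if anything falls off the work surface, if the arm or the gripper's body presses on something with over 40 N, if the wrist force passes 120 N, or if a joint passes its speed limit or range.

## Working session

There is one attempt and no reset: what is moved stays moved. The work goes in short steps, each a Python script; the robot and the scene stay as the last script left them, time stands still between calls to the robot, and variables do not carry over. Pictures are saved under pics/ and viewed, at most 10 in all, crops included, and the job is handed in when it is done.

```bash
ls; mkdir -p pics
python3 - <<'E'
from station import arm,snapshot,camera_info
import cv2,numpy as np
np.set_printoptions(precision=4,suppress=True)
for n in("scene","top"):
    cv2.imwrite(f"pics/{n}0.png",snapshot(n)); print(n,camera_info(n))
print(camera_info("wrist"),arm.read_time(),arm.read_tool_pos(),arm.read_eef_rot())
E
```

```text
pics
scene {'fx': 454.8977845132496, 'fy': 454.8977845132496, 'cx': 311.55702605601095, 'cy': 199.12625696027857, 'R': array([[ 0.8665, -0.4991,  0.0028],
       [-0.362 , -0.6324, -0.6849],
       [ 0.3436,  0.5925, -0.7287]]), 't': array([-0.4094,  0.4425,  0.6212])}
top {'fx': 485.13586230542626, 'fy': 485.13586230542626, 'cx': 315.5076947379742, 'cy': 207.3760136356421, 'R': array([[ 0.0184, -0.9998, -0.0051],
       [-0.9974, -0.018 , -0.0691],
       [ 0.069 ,  0.0064, -0.9976]]), 't': array([0.2435, 0.6177, 1.006 ])}
{'fx': 293.32579233967954, 'fy': 293.32579233967954, 'cx': 319.92394019024096, 'cy': 200.08603500156573, 'T_tool_cam': array([[-0.0015, -0.9535, -0.3015,  0.078 ],
       [ 1.    , -0.0016, -0.0001,  0.0003],
       [-0.0004, -0.3015,  0.9535, -0.0697],
       [ 0.    ,  0.    ,  0.    ,  1.    ]])} 0.1 [0.1448 0.6332 0.3028] [ 0.1121  0.9937 -0.0012 -0.0001]
```

View pics/scene0.png

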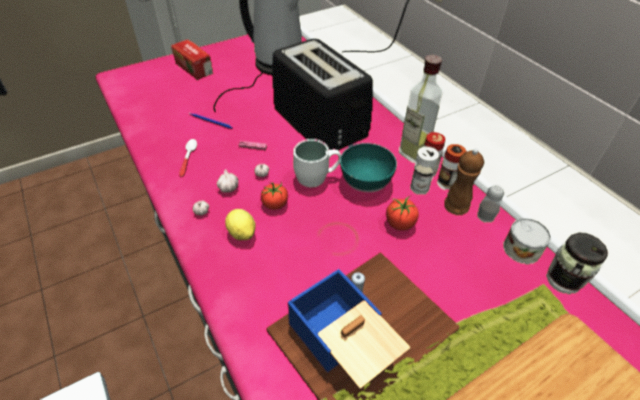

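View pics/top0.png

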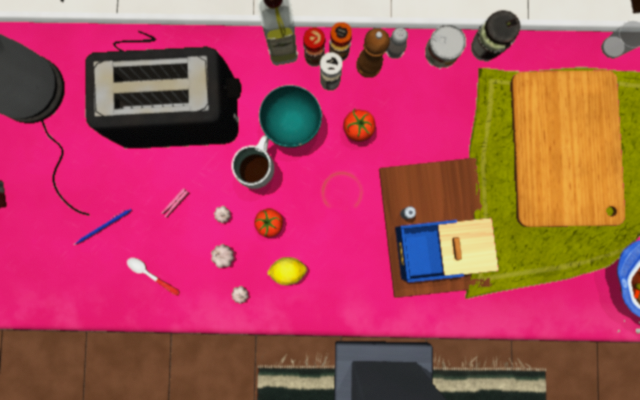

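Scene: the box is at (332,325), the post at (358,280), and the cover sticks out to the right. In the top view the post's top is at (409,212), and the board corners are about (380,168), (474,158) and (395,297). Garlic look-alikes in the top view are (222,214), (222,256) and (240,295). The same three in the scene view are (262,171), (228,181) and (201,208). The middle one, (222,256), looks largest. I'll check it in a crop.

Run:
```python
import cv2,numpy as np
t=cv2.imread("pics/top0.png")
a=cv2.resize(t[155:305,370:510],None,fx=4,fy=4,interpolation=cv2.INTER_CUBIC)
b=cv2.resize(t[195:310,195:250],None,fx=4,fy=4,interpolation=cv2.INTER_CUBIC)
m=np.zeros((600,800,3),np.uint8); m[:600,:560]=a; m[:460,570:790]=b
cv2.imwrite("pics/crop1.png",m)
```

```text
(no output)
```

View pics/crop1.png

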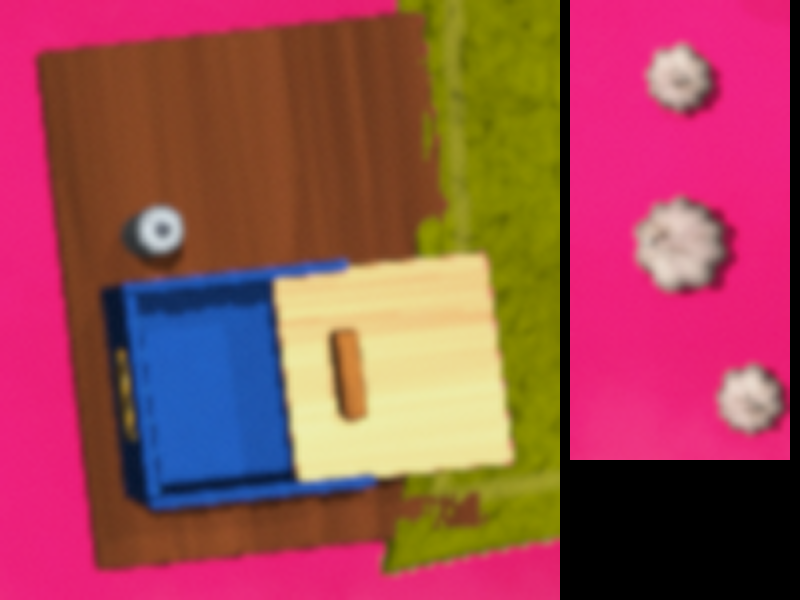

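Post top is at (160,230) in the crop. The box rim front corners are (125,286) and (150,510), the board corners are (38,55), (97,568) and (422,13), and the grip bar is at (348,373). The middle garlic is clearly the largest, at crop (682,245), which is top (223,256). Next I compute poses.

```bash
cat > h.py <<'E'
import numpy as np,cv2
from station import arm,snapshot,camera_info,ticket
from scipy.spatial.transform import Rotation as Ro
np.set_printoptions(precision=4,suppress=True)
def ray(name,uv,z):
    c=camera_info(name);R,t=np.array(c["R"]),np.array(c["t"])
    d=R.T@np.array([(uv[0]-c["cx"])/c["fx"],(uv[1]-c["cy"])/c["fy"],1]);o=-R.T@t
    return o+d*(z-o[2])/d[2]
def wray(uv,z,p,q):
    c=camera_info("wrist");T=np.array(c["T_tool_cam"]);R=Ro.from_quat(q).as_matrix()
    o=R@T[:3,3]+p;d=R@T[:3,:3]@np.array([(uv[0]-c["cx"])/c["fx"],(uv[1]-c["cy"])/c["fy"],1])
    return o+d*(z-o[2])/d[2]
def down(a):   # tool down, closing line (tool y) at world angle a
    return (Ro.from_euler('z',a-np.pi/2)*Ro.from_quat([1,0,0,0])).as_quat()  # tool x at a-90, tool y at a-180
E
python3 - <<'E'
from h import *
C=lambda u,v,z:ray("top",((u+.5)/4-.5+370,(v+.5)/4-.5+155),z)[:2]
bl,fl,br=C(38,55,.01),C(97,568,.01),C(422,13,.01)
print("board",bl,fl,br,np.linalg.norm(bl-fl),np.linalg.norm(bl-br))
x=(bl-fl);print("yaw",np.degrees(np.arctan2(x[1],x[0])),"y-yaw",np.degrees(np.arctan2(*(bl-br)[::-1])))
print("post",C(160,230,.065))
f,n=C(125,286,.086),C(150,510,.086);fr,nr=C(348,262,.086),C(375,483,.086)
print("boxfront",f,n,np.linalg.norm(f-n),"rear",fr,nr,np.degrees([np.arctan2(*(f-n)[::-1]),np.arctan2(*(f-fr)[::-1]),np.arctan2(*(n-nr)[::-1])]))
print("grip",C(348,330,.101),C(348,373,.101)," cover",C(275,280,.083),C(298,482,.083),C(487,254,.083),C(513,463,.083))
g=ray("top",(223-.4,256-.1),.03);print("garlic",g, "lemon",ray("top",(287,271),.03))
E
```

```text
board [0.7007 0.1193] [0.4278 0.0856] [ 0.7271 -0.0872] 0.2749492907299848 0.20821668645046326
yaw 7.04697059566122 y-yaw 97.30093374028337
post [0.604  0.0635]
boxfront [0.5746 0.0846] [0.4649 0.0717] 0.11048797799156988 rear [ 0.5885 -0.0256] [ 0.4801 -0.0386] [ 6.7314 97.1847 97.8624]
grip [ 0.5547 -0.0212] [ 0.5338 -0.0212]  cover [0.579  0.0098] [ 0.4797 -0.0016] [ 0.5939 -0.0953] [ 0.491  -0.1074]
garlic [0.5075 0.4469 0.03  ] lemon [0.4786 0.3116 0.03  ]
```

The measurements are consistent:
- Board yaw is about 7°.
- The post is at box (-31,+82) mm, a 14 mm gap.
- Cover opening q is about 69 mm.

Next I build an automatic cover-based pose detector and check reachability for the push.

```bash
cat >> h.py <<'E'
POST=np.array([.604,.063]);BY=np.radians(7.1);Q0=.069
def rot(a):return np.array([[np.cos(a),-np.sin(a)],[np.sin(a),np.cos(a)]])
def detect(q=Q0,guess=None,img=None):
    """box centre, yaw (world), seen cover size; from the pale cover in the top view"""
    img=snapshot("top") if img is None else img
    hsv=cv2.cvtColor(img,cv2.COLOR_BGR2HSV)
    m=cv2.inRange(hsv,(15,40,195),(35,150,255));m[:, :330]=0;m[:150]=0
    m=cv2.morphologyEx(m,cv2.MORPH_CLOSE,np.ones((9,9)))
    m=cv2.morphologyEx(m,cv2.MORPH_OPEN,np.ones((3,3)))
    cs,_=cv2.findContours(m,cv2.RETR_EXTERNAL,cv2.CHAIN_APPROX_NONE)
    best=None
    for c in cs:
        if cv2.contourArea(c)<400: continue
        w=np.array([ray("top",p,.083)[:2] for p in c[:,0,:]],np.float32)
        (cx,cy),(a,b),ang=cv2.minAreaRect(w*1000)
        s=abs(a-104)+abs(b-106)
        if best is None or s<best[0]: best=(s,np.array([cx,cy])/1000,(a,b),np.radians(ang))
    if best is None: return None
    s,c,sz,a=best
    # yaw: multiple of 90 deg nearest the guess
    k=np.round((guess-a)/(np.pi/2));yaw=a+k*np.pi/2
    return c-rot(yaw)@[.003+q,0],yaw,np.array(sz)
def report(q=Q0,guess=0.):
    d=detect(q,guess)
    if d is None: print("no cover");return
    c,y,s=d;pb=rot(y).T@(POST-c)*1000
    print("box",c,"yaw-board %.1f"%np.degrees(y-BY),"size",s,"post in box mm",pb,"t",arm.read_time())
    return d
def face_pose(c,yaw,by_off=-.056-.012,bx=0.,z=.110):
    p=c+rot(yaw)@[bx,by_off];return np.r_[p,z],down(yaw)
E
python3 - <<'E'
from h import *
c,y,s=detect(Q0,np.radians(-83),cv2.imread("pics/top0.png"));print(c,np.degrees(y),s)
c=np.array([.5266,.0226])
for th in range(0,91,15):
    y=np.radians(-83+th)
    cc=POST-rot(y)@[-.031+.026*np.radians(th),.069+(.013 if th==0 else 0)]
    p,q=face_pose(cc,y,bx=.005)
    r=[arm.ik(p,q),arm.ik(p,down(y+np.pi))]
    print(th,cc,p,[None if v is None else np.round(v[[0,3,5,6]],2) for v in r])
E
```

```text
[0.5276 0.0231] -82.87670993804932 [103.3518 105.3507]
0 [0.5264 0.0222] [0.4595 0.009  0.11  ] [array([-0.  ,  2.14,  0.35,  1.46]), array([-0.29,  2.15,  0.39, -0.96])]
15 [0.5491 0.0147] [ 0.4879 -0.0154  0.11  ] [array([0.08, 2.07, 0.41, 1.73]), array([-0.24,  2.08,  0.45, -0.68])]
30 [0.5594 0.0076] [ 0.5081 -0.0373  0.11  ] [array([0.16, 2.01, 0.46, 1.98]), array([-0.17,  2.02,  0.48, -0.45])]
45 [0.5699 0.0021] [ 0.5319 -0.0545  0.11  ] [array([0.23, 1.94, 0.52, 2.21]), array([-0.13,  1.95,  0.52, -0.21])]
60 [ 0.5805 -0.002 ] [ 0.5585 -0.0665  0.11  ] [array([0.29, 1.86, 0.59, 2.44]), array([-0.1 ,  1.87,  0.57,  0.03])]
75 [ 0.5914 -0.0049] [ 0.5869 -0.0729  0.11  ] [array([0.33, 1.77, 0.67, 2.66]), array([-0.08,  1.78,  0.62,  0.26])]
90 [ 0.6026 -0.0067] [ 0.6159 -0.0736  0.11  ] [array([-0.48,  1.71,  1.11, -2.  ]), array([-0.06,  1.7 ,  0.67,  0.46])]
```

```bash
cat > p1.py <<'E'
from h import *
def target(th,c):  # box pose with post touching left face at bx=c
    y=BY-np.pi/2+np.radians(th);return POST-rot(y)@[c,.069],y
c0,y0,_=report(guess=np.radians(-83))
p,q=face_pose(c0,y0+np.pi,by_off=0);p,q=face_pose(c0,y0,by_off=-.056-.025);q=down(y0+np.pi)
arm.movep(np.r_[p[:2],.25],q)
arm.move_gripper(.6)
arm.line_to(p,.15)
for th in (0,12,24,36,46):
    cc,y=target(th,-.031+.026*np.radians(th))
    p,_=face_pose(cc,y,bx=.0)
    arm.line_to(p,.06,ori=down(y+np.pi))
    print(th,arm.read_ft_force());report(guess=y)
cv2.imwrite("pics/top1.png",snapshot("top"))
E
python3 p1.py
```

```text
box [0.5276 0.0231] yaw-board -90.0 size [103.3518 105.3507] post in box mm [-30.1065  80.7109] t 0.15
0 [-2.4953  0.4679 -0.6691]
box [0.5407 0.0244] yaw-board -89.9 size [104.8966 105.6578] post in box mm [-30.4249  67.5997] t 4.7333
12 [-1.4544 -0.6631  0.4135]
box [0.5469 0.0199] yaw-board -77.9 size [104.077  106.0445] post in box mm [-22.0289  68.0719] t 5.3333
24 [-1.3968 -0.9075 -0.0207]
box [0.5531 0.0165] yaw-board -67.0 size [104.5233 106.3676] post in box mm [-14.6583  67.3522] t 5.925
36 [-0.5062 -1.2953 -0.492 ]
box [0.5594 0.0119] yaw-board -55.4 size [104.0899 106.6898] post in box mm [-8.4846 67.3204] t 6.5167
46 [-0.5439 -3.346  -0.9162]
box [0.5658 0.0066] yaw-board -45.5 size [104.5017 106.4481] post in box mm [-5.0914 67.9575] t 7.0417
```

View pics/top1.png

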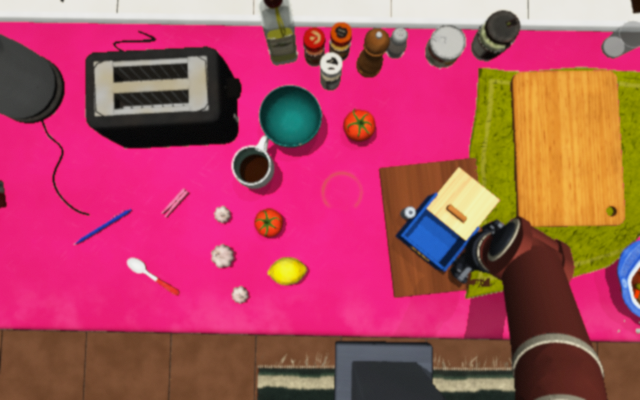

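The box is turned about 45° and touching the post at (409,212), with the gripper on its right side at (480,255). I continue the push with feedback.

```bash
cat > p2.py <<'E'
from h import *
d=report(guess=BY-np.radians(45));th=46;
for nt in (56,66,76,84,90):
    c=(rot(d[1]).T@(POST-d[0]))[0]
    y=BY-np.pi/2+np.radians(nt);c2=c+.02*np.radians(nt-th);th=nt
    p,_=face_pose(POST-rot(y)@[c2,.068],y,bx=.008,by_off=-.0675)
    arm.line_to(p,.06,ori=down(y+np.pi))
    print(nt,arm.read_ft_force());d=report(guess=y) or d
cv2.imwrite("pics/top2.png",snapshot("top"))
E
python3 p2.py
```

```text
box [0.5658 0.0066] yaw-board -45.5 size [104.5015 106.4479] post in box mm [-5.0919 67.9567] t 7.1417
56 [-0.3656 -5.9516  0.0606]
box [0.5754 0.0006] yaw-board -33.6 size [104.5007 106.1834] post in box mm [-2.2382 68.5912] t 7.7333
66 [ 0.6412 -5.2676 -0.5822]
box [ 0.5842 -0.0033] yaw-board -23.5 size [104.9679 106.2084] post in box mm [ 0.327  69.2249] t 8.2833
76 [ 0.4785 -6.1737 -1.0156]
box [ 0.5941 -0.0041] yaw-board -14.2 size [103.9712 105.6421] post in box mm [ 1.5031 67.8194] t 8.8333
84 [ 0.2945 -5.5177 -0.0568]
box [ 0.6017 -0.0048] yaw-board -6.1 size [102.6423 103.6256] post in box mm [ 3.5414 67.78  ] t 9.3417
90 [ 1.2762 -5.9666 -1.0198]
box [ 0.6072 -0.0046] yaw-board -0.3 size [104.2012 103.7573] post in box mm [ 4.749  67.4722] t 9.7583
```

View pics/top2.png

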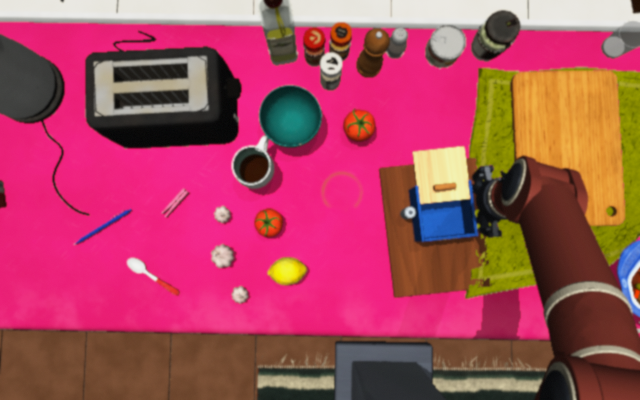

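The box is squared (−0.3°) and touching the post. Now I retract and fetch the garlic.

```bash
cat > p3.py <<'E'
from h import *
y=BY;p=arm.read_tool_pos()
v=rot(y)@[0,-.04]
arm.line_to([p[0]+v[0],p[1]+v[1],p[2]],.1)
arm.line_to([p[0]+v[0],p[1]+v[1],.25],.25)
report(guess=BY)
g=ray("top",(222.6,255.9),.028);g2=ray("scene",(228,184),.025);print(g,g2)
assert np.linalg.norm(g-g2)<.02
gx=(g+g2)[:2]/2 if False else g[:2]
best=None;j=arm.read_joint_positions()
for k in(0,1):
    q=down(BY+np.pi/2+k*np.pi);s=arm.ik([*gx,.20],q);s2=arm.ik([.585,-.007,.102],q)
    print(k,s,s2)
    if s is None or s2 is None: continue
    cost=abs(np.array(s)-j).max()
    if best is None or cost<best[0]: best=(cost,q)
q=best[1];np.save("q.npy",q)
arm.movep([*gx,.20],q)
arm.move_gripper(1.0)
cv2.imwrite("pics/w3.png",snapshot("wrist"));print(arm.read_tool_pos(),arm.read_eef_rot(),arm.read_time())
E
python3 p3.py
```

```text
box [ 0.6072 -0.0046] yaw-board -0.3 size [104.2012 103.1282] post in box mm [ 4.749 67.543] t 11.125
[0.5074 0.4473 0.028 ] [0.5051 0.438  0.025 ]
0 [-1.1032  0.8467  0.6758  1.4681 -0.5776  1.0316 -1.7389] [-0.3453  0.8406  0.5344  1.8107 -0.6535  0.6741 -0.877 ]
1 [-0.6859  0.7594 -0.1264  1.4522  0.1079  0.9368  0.8529] [ 0.0715  0.7784 -0.1565  1.7968  0.2005  0.5817  1.4862]
[0.5074 0.4473 0.2   ] [-0.0619  0.9981  0.     -0.    ] 13.6833
```

View pics/w3.png

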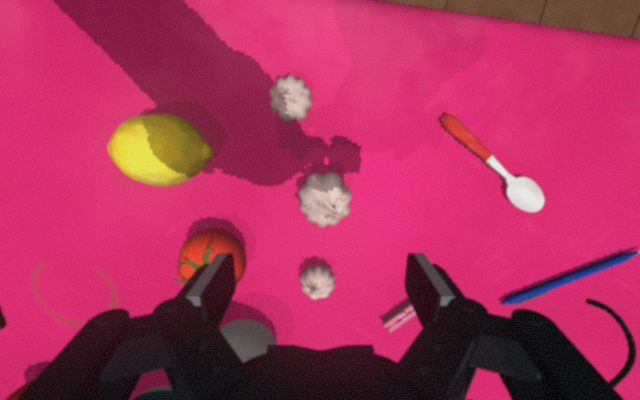

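The wrist view has the largest bulb at (325,199), midway between the smaller ones at (291,98) and (317,281). I check this against the top estimate, then grasp.

```bash
cat > p4.py <<'E'
from h import *
p,q=arm.read_tool_pos(),arm.read_eef_rot()
g=wray((325,199),.028,p,q);t=np.array([.5074,.4473]);print(g)
assert np.linalg.norm(g[:2]-t)<.015
g=(g[:2]+t)/2
arm.line_to([*g,.082],.15)
arm.move_gripper(0.0,20)
print("open",arm.read_opening(),arm.read_finger_force())
arm.line_to([*g,.25],.25)
print("open",arm.read_opening(),arm.read_finger_force(),arm.read_time())
d=report(guess=BY)
b=d[0]+rot(BY)@[-.017,0]
arm.movep([*b,.25],np.load("q.npy"))
cv2.imwrite("pics/top4.png",snapshot("scene"));print(arm.read_opening(),arm.read_tool_pos(),arm.read_time())
E
python3 p4.py
```

```text
[0.5044 0.4519 0.028 ]
open 0.5326541194015335 20.552344170282595
open 0.5312458187134749 20.562728120712563 15.9
box [ 0.6073 -0.0047] yaw-board -0.3 size [104.3966 104.0446] post in box mm [ 4.6397 67.5976] t 15.95
0.5343665595543605 [ 0.5907 -0.0046  0.25  ] 17.7
```

View pics/top4.png

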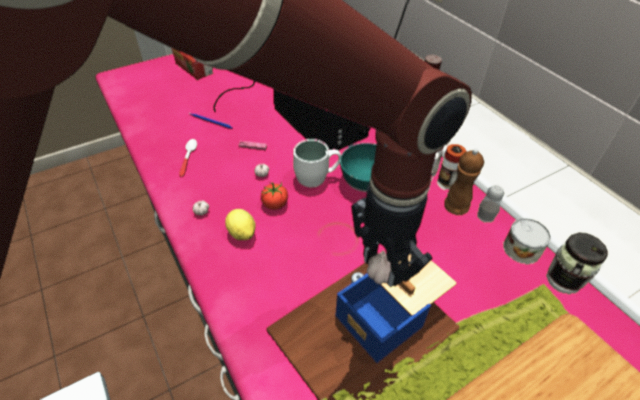

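The garlic is held at (378,268) above the open part of the box, and the brass plate faces the front. Now I lower it, release, and shut the cover.

```bash
cat > p5.py <<'E'
from h import *
p=arm.read_tool_pos()
arm.line_to([p[0],p[1],.101],.1);print(arm.read_ft_force())
arm.move_gripper(.73);arm.pause(.2)
arm.line_to([p[0],p[1],.25],.2)
d=report(guess=BY);c,y=d[0],BY
cv2.imwrite("pics/s5.png",np.vstack([snapshot("scene")[230:400,240:500],snapshot("wrist")[:400,190:450]]))
P=lambda bx,z:np.r_[c+rot(y)@[bx,0],z]
arm.move_gripper(0.0)
arm.line_to(P(.082,.25),.2);arm.line_to(P(.082,.161),.15)
for bx,v in((.060,.05),(.030,.05),(.002,.05),(-.003,.02),(-.007,.02)):
    arm.line_to(P(bx,.161),v);print(bx,arm.read_ft_force())
arm.pause(.2)
arm.line_to(P(.008,.161),.05);arm.line_to(P(.01,.25),.2)
p=arm.read_tool_pos();arm.movep([.5,.25,.30],arm.read_eef_rot());
print(arm.read_time());report(q=0,guess=BY)
t=cv2.resize(snapshot("top")[150:300,370:500],None,fx=4,fy=4,interpolation=cv2.INTER_CUBIC)[:590]
s=cv2.imread("pics/s5.png");m=np.zeros((590,790,3),np.uint8);m[:,:520]=t;m[:570,525:785]=s
cv2.imwrite("pics/f5.png",m)
E
python3 p5.py
```

```text
[-10.3772  -4.5727  50.5261]
box [ 0.6072 -0.0046] yaw-board -0.3 size [104.2012 103.7573] post in box mm [ 4.749  67.4722] t 20.7167
0.06 [-0.1033  0.2617 -0.5111]
0.03 [-0.0022  0.1668  0.0226]
0.002 [0.683  1.3099 0.4509]
-0.003 [-0.0148  0.1078  0.0433]
-0.007 [ 4.0322 -0.2257 -2.4351]
27.9417
box [ 0.6059 -0.0057] yaw-board -0.2 size [105.7167  98.7056] post in box mm [ 6.4074 68.4312] t 27.9917
```

View pics/f5.png

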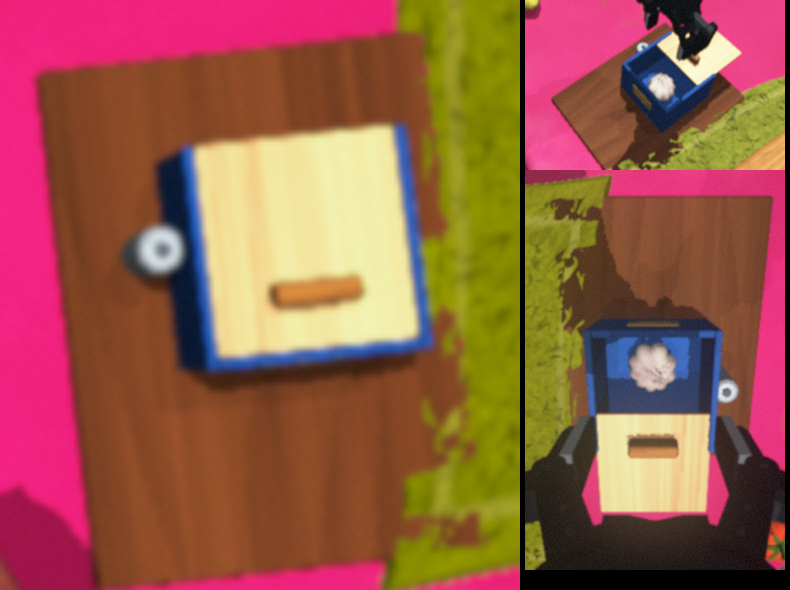

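The garlic lies in the box and the cover looks shut: front rim (215,370)–(430,345), bar (317,291). I verify the residual opening numerically.

Run:
```python
from h import *
C=lambda u,v,z:ray("top",((u+.5)/4-.5+370,(v+.5)/4-.5+150),z)[:2]
l,r=C(213,371,.086),C(432,346,.086);n=(l-r)/np.linalg.norm(l-r)
print("front edge yaw",np.degrees(np.arctan2(n[1],n[0]))-90,np.linalg.norm(l-r))
x=np.array([n[1],-n[0]])
print("bar from front (34 if shut)",(C(317,286,.101)-r)@x*1000, "cover rear edge (112)",(C(293,135,.083)-r)@x*1000,"cover front edge(6)",(C(317,345,.083)-r)@x*1000)
# back wall of the left rim vs post
print(rot(BY).T@(l-POST)*1000, arm.read_ft_force())
```

```text
front edge yaw 7.54755795979969 0.10890903635531138
bar from front (34 if shut) 35.66093699458076 cover rear edge (112) 111.97203140878413 cover front edge(6) 6.843858767622183
[-62.9451 -14.2885] [ 0.3043 -0.1086  0.4696]
```

```bash
python3 -c "
from h import *
print(arm.read_time(),ticket.finish_job())"
```

```text
the job is handed in; nothing more can be done
28.0417 None
```

The job is handed in at 28 s: the box is turned a quarter turn, square to the board within about half a degree and about 2 mm or less from the post, with the largest garlic inside and the cover shut to within about 1–2 mm by camera; lowering the garlic briefly read about 50 N at the wrist (limit 120 N), probably the garlic pressing on the box floor.

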